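Reset and restart the tripped pulse-welder power unit

ROBOT

A 7-joint arm with a two-finger parallel gripper is mounted at the origin on the work surface. World frame = base frame: x ahead of the robot, y to its left, z up, the work surface at z = 0. Lengths are in m, angles in rad, forces in N, time in s.
With the tool pointing down it reaches from about 0.4 to 0.875 m from the base axis. Payload 19.3 kg.
Tool frame: the origin (TCP) lies at the very end of the fingers, on their centre line; the grasp point (between the pads) lies 19 mm behind it; z points along the fingers, y is the line along which they close (so a half turn about z gives the same grasp; the last joint's range is limited). The gripper opens to 85 mm and grips with 20 to 120 N. Pads are 22 mm wide; open, the fingers measure 114 mm over their backs; the gripper's body (76 mm by 85 mm) begins 54 mm behind the grasp point. The pads swing forward as they close: fully open they stand 13 mm farther back than shut.
Start: joints at [1.263, 0.521, -0.036, 1.599, 0.021, 1.021, -0.113], TCP at [0.147, -0.607, 0.231] pointing down, gripper open.
Joint ranges: [-2.91, 2.91], [-0.3, 2.13], [-1.5, 1.42], [0.17, 2.43], [-1.26, 4.41], [0.16, 1.93], [-2.52, 2.52]. Speed limits (rad/s): [1.89, 1.89, 2.39, 2.39, 3.01, 3.01, 3.01].

INTERFACE

Orientations are given as [roll, pitch, yaw] about the fixed x, y, z axes, in that order (R = Rz(yaw) Ry(pitch) Rx(roll)).
In Python, from workcell import observe, grab_frame, job_done gives the robot as it stands.
- The arm moves only by the tool move_arm, never from a script. Its argument "plan" is a list that holds one entry, the list of rows, each a list of 7 numbers: the shift along the tool's x, y, z each as a share of 0.02 m, from -1 to 1, then the turn, a rotation vector about the tool's x, y, z each as a share of 6 degrees, from -1 to 1, then the opening, from -1 (shut) to 1 (fully open). A call has exactly 10 rows; each row shifts and turns the commanded pose from where the row before left it, along the tool's axes as they then stand; what a row does not reach is not made up. A row lasts 1/10 s, in which the tool goes at most 50 mm and 8.59 degrees, less where a joint would pass 70% of its speed; a pose out of reach is approached as far as the arm can. A call with a number of a shift or a turn outside -1 to 1 is refused whole. A call with a gripper value outside its range is refused whole. The fingers move at their own pace and stop on an object; "grip_force" is the grip in N (left out, the last holds). Time passes only in rows, so rows that do not move let the fingers close, or fill a call up. It gives the time, the measured TCP pose, the force, the opening and the grip force at its end, in the units of the state.
- observe(): the state, without advancing time (a new reading comes with each control period).
- grab_frame(name): name is "scene" or "top"; returns a dict with "color" (400x640x3 uint8, red, green, blue), "intrinsics" (3x3 intrinsics, pixels), "position" and "orientation" of the camera in the world. Camera axes: x right, y down, z forward; pixel columns grow to the right and rows downward; lengths in m; the calibration is good to about 2 mm. A picture is of the moment at which its call begins. There is no depth.
- job_done(): hands the job in; it is judged then, once.
The state is a dict: "clock": time; "qpos": joint angles; "qd": joint speeds; "joint_efforts": joint torques, N m; "position": TCP position; "tool_rot": TCP orientation; "force": force on the tool from outside, world axes, zero at the start; "moment": the same for the moment, N m; "grip_width": finger opening in m; "finger_force": force on a finger pad.
Only numpy, scipy, OpenCV 4.12 (cv2) and the standard library are available. Lean on these libraries where they do the work, as an engineer would, in place of code of your own. Each camera call takes 0.05 s, during which the arm holds its last target. There are 200 camera calls.

TASK

The pulse welder's power unit has tripped: first move the blue tin that stands over its reset hole and stand it upright on the round white tile. Then take the red-handled stylus from the wooden tool block, push the recessed reset button fully in with its tip, let it spring back, and put the stylus back upright and fully home in its hole in the block. Last, press the green start button fully down and let it come up; do not drop the tin or the stylus from a height, and leave the other tools and things where they are.

Things in the scene. Friction and masses are not known exactly. Their poses are not given: they have to be found in the camera images.
- console: grey power unit with a black top panel, fixed, 200 (x) x 170 (y) mm, 80 mm high; origin at the centre of its underside. In its frame the reset hole is at (-30, 45) mm and the green start button at (-30, -45) mm; a flat dark-green display strip lies along its +x edge
- reset_mouth (a point): centre of the mouth of the reset hole, level with the top panel (80 mm up): a round hole 15 mm across in a white square collar, hidden under the tin at the start. The orange reset button, 12 mm across, lies 10 mm below the mouth and moves straight down 5 mm (about 1.2 N to start, 4.2 N fully in)
- reset (a joint): travel of the recessed reset button: 0 m out, 0.005 m fully in; springs back
- start_top (a point): centre of the top of the green start button, 30 mm across, which stands up from the top panel and is pressed straight down
- start (a joint): travel of the start button: 0 m up, 0.006 m fully down (5 N); springs back
- tin: blue tin with an aluminium lid and a paper band, upright cylinder 57 mm in diameter, 70 mm high, 0.15 to 0.3 kg, loose; origin at the centre of its underside. It stands on the power unit, over the reset hole
- mat: round white tile, fixed, 110 mm in diameter, 4 mm thick; origin at the centre of its underside
- block: wooden tool block, fixed, 80 (x) x 190 (y) x 50 mm high, with a row of three upright through holes 13 mm across along its y axis, 60 mm apart, the middle one at its centre; origin at the centre of its underside. One tool stands in each hole, in any order
- block_hole0 (a point): centre of the mouth of the block's hole at y = -60 mm, level with its top (50 mm up)
- block_hole1 (a point): centre of the mouth of the block's middle hole
- block_hole2 (a point): centre of the mouth of the block's hole at y = +60 mm
- stylus: stylus standing upright, 140 mm long: brass shaft 7 mm across and 40 mm long below, round red handle 22 mm across and 100 mm long above, 0.07 kg. Origin at the centre of the flat tip of the shaft, z towards the handle's end. In the block the shoulder of the handle (40 mm above the tip) rests on the block's top, so the tip is 10 mm above the bench
- stylus_tip (a point): the tip of the stylus, the same point as its origin
- burnisher: bystander: upright tool in the block, dark wooden handle 24 mm across, 130 mm long in all; origin at its tip
- graver: bystander: upright tool in the block, blue handle 23 mm across, 135 mm long in all; origin at its tip
- mandrel: bystander: steel ring mandrel, a loose upright tapered post 180 mm high on a round foot 76 mm in diameter, 0.9 kg; origin at the centre of its underside
- turntable: bystander: fixed soldering turntable, 100 mm in diameter, with a dark block with brass rings on it, 40 mm high in all; origin at the centre of its underside
- flux: bystander: loose amber bottle with a white cap, 44 mm in diameter, 110 mm high; origin at the centre of its underside
- jar: bystander: loose jar, 60 mm in diameter, 75 mm high; origin at the centre of its underside
- hammer: bystander: loose hammer 200 mm long, lying on the bench along its own x axis
- pliers: bystander: loose green-handled pliers 120 mm long, lying on the bench along their own x axis; jaws at +x
Not all that is in view belongs to the job. What is shaped like the block but yellow is not meant.

How it is judged:
On the way, in this order (a step that is already met when the one before it is completed fails the run):
1. the tin stands upright on the white tile, released (horizontal distance between tin and mat below 0.025 m and z of tin in the frame of mat below 0.007 m and angle between tin's own z axis and vertical below 0.1 rad and contact force between the fingers and tin below 0.1 N), for 0.2 s.
2. the reset button is pushed fully in (4 mm or more) by the tip of the stylus in the hole (value of joint reset above 0.004 m and horizontal distance between stylus_tip and reset_mouth below 0.008 m and z of stylus_tip in the frame of console below 0.0685 m), for 0.05 s.
3. the reset button is out again and the stylus is back upright, fully home in a hole of the block, released ((horizontal distance between stylus and block_hole0 below 0.007 m or horizontal distance between stylus and block_hole1 below 0.007 m or horizontal distance between stylus and block_hole2 below 0.007 m) and z of stylus in the frame of block below 0.0135 m and angle between stylus's own z axis and vertical below 0.1 rad and contact force between the fingers and stylus below 0.1 N and value of joint reset below 0.001 m), for 0.2 s.
4. the start button is pressed fully down (5 mm or more) (value of joint start above 0.005 m), for 0.05 s.
At the end, for the whole second after the job is handed in: Both buttons are up (within 1 mm); the tin stands released and at rest on the tile, upright, its centre within 25 mm of the tile's centre; the stylus stands released, upright and at rest in a hole of the block, its shoulder within 3.5 mm of the block's top (all of step 1 and all of step 3 and value of joint start below 0.001 m and linear speed of each of tin, stylus below 0.02 m/s); the robot touches nothing.
It fails at once if another tool or thing (burnisher, graver, mandrel, flux bottle, jar, hammer, pliers) is moved by more than 25 mm (distance of any of burnisher, graver, mandrel, flux, jar, hammer, pliers from where it was at the start of the episode above 0.025 m).
It fails at once if the tin is tipped (angle between tin's own z axis and vertical above 0.6 rad).
It fails at once if the tin is let fall (over 0.65 m/s, about 20 mm) (contact force between the fingers and tin below 0.1 N and linear speed of tin above 0.65 m/s).
It fails at once if the stylus is let fall (over 0.65 m/s, about 20 mm) (contact force between the fingers and stylus below 0.1 N and linear speed of stylus above 0.65 m/s).
It also fails if it takes over 72 s, if anything falls off the work surface, if the arm or the gripper's body presses on something with over 40 N, if the wrist force passes 120 N, or if a joint passes its speed limit or range.

## Working session

There is one attempt and no reset: what is moved stays moved. The work goes in short steps, Python scripts to look and compute and a tool call to move; the robot and the scene stay as the last step left them, time stands still between calls to the robot, and variables do not carry over. Pictures are saved under pics/ and viewed, at most 13 in all, crops included, and the job is handed in when it is done.

Besides the shell and the picture viewer there is one more tool, called after "Emit:" by a JSON object that holds its "name" and its "arguments". move_arm: Moves the arm, as the interface text tells. Shift numbers are shares of 0.02 m and turn numbers shares of 6 degrees, none past 1 either way. Its arguments: {"type":"object","properties":{"plan":{"type":"array"},"grip_force":{"type":"number"}},"required":["plan"]}

```bash
mkdir -p pics
cat > h.py <<'E'
import numpy as np,cv2
from workcell import observe,grab_frame,job_done
from scipy.spatial.transform import Rotation as R
def rot(o):
    o=np.array(o,float)
    if o.shape==(3,3): return o
    if o.size==3: return R.from_euler('xyz',o).as_matrix()
    return R.from_quat(o).as_matrix()
def save(name,f): cv2.imwrite('pics/'+name,cv2.cvtColor(f['color'],cv2.COLOR_RGB2BGR))
def ray(f,u,v):
    d=rot(f['orientation'])@np.linalg.inv(f['intrinsics'])@[u,v,1]
    return np.array(f['position']),d/np.linalg.norm(d)
def onz(f,u,v,z):
    p,d=ray(f,u,v); return p+d*(z-p[2])/d[2]
def proj(f,P):
    c=rot(f['orientation']).T@(np.array(P)-f['position']); k=np.array(f['intrinsics'])@c; return k[:2]/k[2]
E
python3 - <<'E'
from h import *
for n in('scene','top'):
    f=grab_frame(n);save(n+'0.png',f);print(n,f['intrinsics'],f['position'],f['orientation'])
    np.save(n+'0.npy',f,allow_pickle=True)
print(observe())
E
```

```text
scene [[497.90041625   0.         325.29513766]
 [  0.         497.90041625 198.73684216]
 [  0.           0.           1.        ]] [1.40272062 0.1226992  0.87218792] [-2.27957520e+00 -7.80715815e-04  1.78659183e+00]
top [[422.79773247   0.         320.93222112]
 [  0.         422.79773247 191.21182301]
 [  0.           0.           1.        ]] [ 0.35449585 -0.07108965  1.07851281] [-2.97500760e+00  9.77502860e-04 -1.55644666e+00]
{'clock': 0.1, 'qpos': array([ 1.26279677,  0.52198211, -0.03632287,  1.59994207,  0.02119301,
        1.02109525, -0.11279608]), 'qd': array([-0.00138229, -0.00046588,  0.00083726, -0.00173208, -0.00250213,
       -0.00012897, -0.00138414]), 'joint_efforts': array([ 4.09654211e-03, -9.28505445e+01,  1.98412545e+00, -3.70539272e+01,
        1.81581796e-02,  5.29147408e-03, -3.66101892e-05]), 'position': array([ 0.14712365, -0.60712773,  0.23076927]), 'tool_rot': array([-3.14055285e+00,  6.88688568e-05,  2.37784763e-01]), 'force': array([ 0.06721666,  0.01906515, -0.43776481]), 'moment': array([0.02271103, 0.02562373, 0.02728455]), 'finger_force': 0.0, 'grip_width': 0.08533280951845862}
```

View pics/scene0.png

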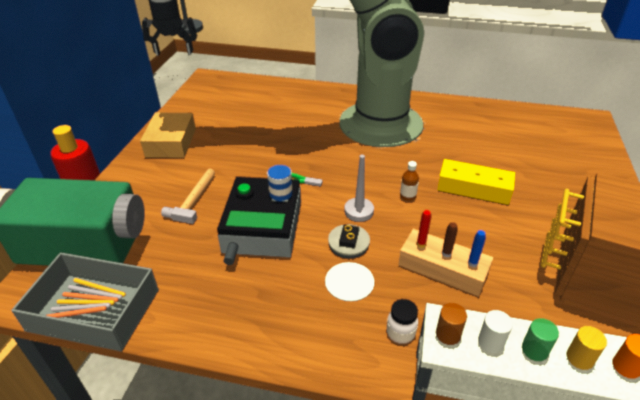

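View pics/top0.png

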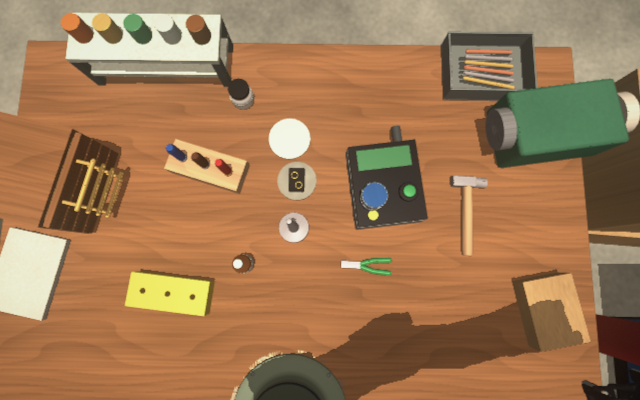

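The scene view shows the tin (279,183) on the console, the green button (244,188), the white tile (350,281), the wooden block with red/brown/blue tools (425,228)/(450,240)/(478,248), and the yellow decoy (477,181). In the top view the tin is at (374,195), the button at (409,191), the tile at (289,138), and the tools at (176,151), (199,159), (222,167). The only red handle is in the wooden block, at (222,167) in the top view. I'll confirm it with a crop and measure.

Run:
```python
from h import *
T=np.load('top0.npy',allow_pickle=True).item();S=np.load('scene0.npy',allow_pickle=True).item()
a=cv2.resize(cv2.cvtColor(T['color'],6-2)[120:240,150:440],None,fx=2.7,fy=2.7,interpolation=3)
b=cv2.resize(cv2.cvtColor(S['color'],4)[145:300,210:500],None,fx=1.7,fy=1.7,interpolation=3)
w=max(a.shape[1],b.shape[1]);o=np.zeros((a.shape[0]+b.shape[0],w,3),np.uint8);o[:a.shape[0],:a.shape[1]]=a;o[a.shape[0]:,:b.shape[1]]=b
cv2.imwrite('pics/crop1.png',o);print(o.shape)
def blobs(f,lo,hi,box,mn=15):
    h=cv2.cvtColor(f['color'],cv2.COLOR_RGB2HSV);m=cv2.inRange(h,lo,hi);k=np.zeros_like(m);x0,y0,x1,y1=box;k[y0:y1,x0:x1]=1;m*=k
    n,l,s,c=cv2.connectedComponentsWithStats(m)
    return [(s[i].tolist(),c[i].round(1).tolist(),[np.round(v,1).tolist() if not np.isscalar(v) else round(v,1) for v in cv2.minAreaRect(cv2.findNonZero((l==i).astype(np.uint8)))]) for i in range(1,n) if s[i,4]>=mn]
print('tile',blobs(T,(0,0,200),(180,60,255),(262,112,318,164)))
print('tileS',blobs(S,(0,0,200),(180,60,255),(318,255,382,305)))
print('green',blobs(T,(50,120,90),(75,255,255),(395,175,425,205)),blobs(T,(50,60,40),(80,255,255),(345,140,420,175)))
print('greenS',blobs(S,(50,120,90),(75,255,255),(230,175,260,200)))
print('panel',blobs(T,(0,0,0),(180,110,70),(335,130,440,235),300))
print('tin',blobs(T,(100,80,60),(125,255,255),(355,175,395,215)))
print('tinS',blobs(S,(100,80,60),(125,255,255),(260,160,300,205)))
print('red',blobs(T,(0,150,80),(6,255,255),(205,150,240,185)),blobs(T,(174,150,80),(180,255,255),(205,150,240,185)))
print('redS',blobs(S,(0,150,80),(6,255,255),(410,200,440,250)))
print('blueT',blobs(T,(100,100,50),(125,255,255),(160,140,190,170)),'S',blobs(S,(100,100,50),(125,255,255),(465,225,490,270)))
```

```text
(588, 783, 3)
tile [([269, 119, 41, 40, 1305], [289.0, 138.3], [[289.0, 138.5], [39.0, 40.0], 90.0])]
tileS [([326, 263, 48, 38, 1452], [349.3, 281.3], [[349.5, 281.5], [37.0, 47.0], 90.0])]
green [([404, 185, 11, 9, 53], [410.1, 188.4], [[410.3, 188.2], [11.2, 5.6], 29.1])] [([356, 145, 56, 26, 1127], [383.5, 157.6], [[383.6, 157.5], [20.9, 54.2], 83.7])]
greenS [([238, 183, 12, 10, 96], [243.5, 187.5], [[243.5, 187.5], [9.0, 11.0], 90.0])]
panel [([347, 135, 80, 86, 2946], [392.1, 183.2], [[384.9, 180.1], [86.9, 71.0], 81.3])]
tin [([363, 183, 25, 24, 462], [374.5, 194.5], [[375.0, 194.5], [24.0, 23.0], 0.0])]
tinS [([268, 165, 23, 14, 247], [278.9, 171.7], [[279.0, 171.5], [22.0, 13.0], 0.0]), ([269, 180, 23, 9, 97], [280.2, 185.2], [[280.1, 184.7], [7.4, 22.2], 84.6]), ([270, 192, 22, 10, 93], [280.6, 197.1], [[280.8, 197.0], [8.1, 21.2], 84.6])]
red [([215, 159, 16, 15, 129], [222.4, 166.1], [[222.3, 166.2], [17.7, 7.1], 45.0])] []
redS [([418, 210, 13, 34, 264], [424.0, 226.7], [[423.8, 226.8], [8.2, 33.7], 11.3])]
blueT [([167, 145, 7, 6, 36], [169.5, 147.4], [[170.0, 147.5], [6.0, 5.0], 0.0])] S [([470, 231, 15, 33, 289], [477.0, 246.8], [[477.0, 247.0], [9.3, 33.5], 15.9])]
```

View pics/crop1.png

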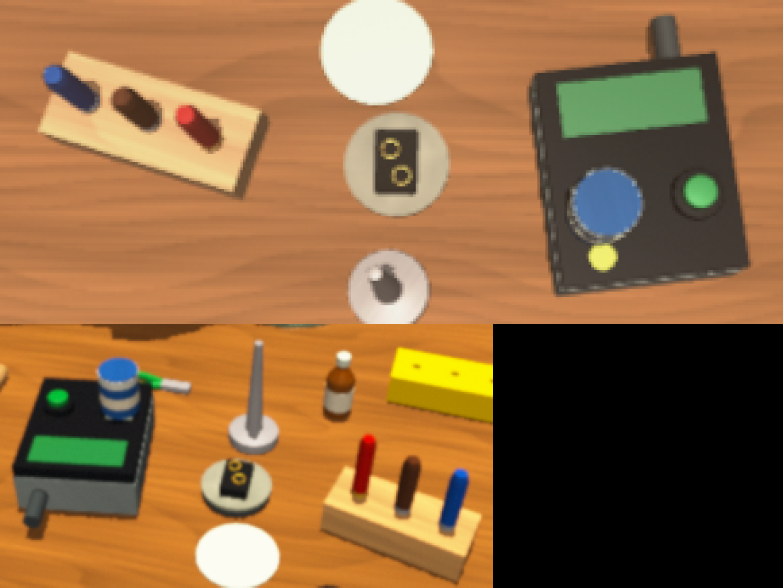

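The crop confirms it: red handle at the inner (right-hand) end of the wooden block, at top view (222,167) and scene view (425,225). The brown and blue handles are the bystanders, and the yellow block has no tools in it.

Run:
```python
from h import *
T=np.load('top0.npy',allow_pickle=True).item();S=np.load('scene0.npy',allow_pickle=True).item()
p=lambda n,*a:print(n,np.round(onz(*a),4)[:2])
p('tile T',T,289,138.3,.004);p('tile S',S,349.3,281.3,.004)
p('tin T',T,375,194.5,.15);p('tin S',S,278.9,171.5,.15)
p('grn T',T,410,190,.088);p('grn S',S,243.5,187,.088)
for u,v in((532,75),(716,53),(748,265),(557,294)): p('pan',T,150+u/2.7,120+v/2.7,.08)
for u,v in((69,52),(266,111),(235,193),(39,130)): p('blk',T,150+u/2.7,120+v/2.7,.05)
for n,(u,v) in dict(red=(186,114),brown=(122,95),blue=(54,74)).items(): p(n+' topend T',T,150+u/2.7,120+v/2.7,.15)
for n,(u,v) in dict(red=(360,497),brown=(403,510),blue=(447,522)).items(): p(n+' base S',S,210+u/1.7,145+(v-324)/1.7,.05)
for n,(u,v) in dict(red=(369,438),brown=(412,460),blue=(460,472)).items(): p(n+' top S',S,210+u/1.7,145+(v-324)/1.7,.15)
for n,(u,v) in dict(red=(213,144),brown=(152,124),blue=(92,104)).items(): p(n+' base T',T,150+u/2.7,120+v/2.7,.05)
p('mandrel',T,293.5,227,.01);p('turnt',T,297,180.5,.02);p('flux',T,242,262,.11);p('pliersjaw',T,345,265,0.01)
p('flux S',S,411,165,.11)
# block edge: brightness fit
h=cv2.cvtColor(T['color'],cv2.COLOR_RGB2HSV);print(h[178,230],h[165,260],h[200,385],h[200,440])
```

```text
tile T [0.6752 0.0186]
tile S [0.68   0.0201]
tin T [ 0.5049 -0.1883]
tin S [ 0.5063 -0.1863]
grn T [ 0.5269 -0.2793]
grn S [ 0.5091 -0.2809]
pan [ 0.6306 -0.1298]
pan [ 0.6535 -0.2962]
pan [ 0.4612 -0.32  ]
pan [ 0.4334 -0.1524]
blk [0.6549 0.3006]
blk [0.601  0.1143]
blk [0.5238 0.1393]
blk [0.5801 0.3229]
red topend T [0.5736 0.1629]
brown topend T [0.5891 0.2174]
blue topend T [0.6064 0.2757]
red base S [0.583  0.1689]
brown base S [0.5947 0.2261]
blue base S [0.604  0.2827]
red top S [0.5758 0.1672]
brown top S [0.6052 0.2216]
blue top S [0.6142 0.2792]
red base T [0.5692 0.1617]
brown base T [0.5873 0.219 ]
blue base T [0.6054 0.2757]
mandrel [0.4414 0.0005]
turnt [ 0.5593 -0.0061]
flux [0.3526 0.1082]
pliersjaw [ 0.3487 -0.1301]
flux S [0.3579 0.1184]
[ 17 113 240] [ 13 148 186] [107 124 162] [ 13 151 184]
```

Emit:
{"name": "move_arm", "arguments": {"plan": [[[0, 0, 0, 0, 0, -1, 1], [0, 0, 0, 0, 0, -1, 1], [0, 0, 0, 0, 0, -1, 1], [0, 0, 0, 0, 0, -1, 1], [0, 0, 0, 0, 0, -1, 1], [0, 0, 0, 0, 0, -1, 1], [0, 0, 0, 0, 0, -1, 1], [0, 0, 0, 0, 0, -1, 1], [0, 0, 0, 0, 0, -1, 1], [0, 0, 0, 0, 0, -1, 1]]], "grip_force": 40}}

```text
clock: 1.1
position: [0.1471, -0.6072, 0.2309]
tool_rot: [-3.141, -0.001, 1.289]
force: [0.2, -0.1, 0.3]
grip_width: 0.0852
finger_force: 0.0
```

Emit:
{"name": "move_arm", "arguments": {"plan": [[[1, 0.45, 0, 0, 0, 0, 1], [1, 0.45, 0, 0, 0, 0, 1], [1, 0.45, 0, 0, 0, 0, 1], [1, 0.45, 0, 0, 0, 0, 1], [1, 0.45, 0, 0, 0, 0, 1], [1, 0.45, 0, 0, 0, 0, 1], [1, 0.45, 0, 0, 0, 0, 1], [1, 0.45, 0, 0, 0, 0, 1], [1, 0.45, 0, 0, 0, 0, 1], [1, 0.45, 0, 0, 0, 0, 1]]]}}

```text
clock: 2.1
position: [0.2903, -0.4401, 0.2311]
tool_rot: [-3.141, -0.0, 1.285]
force: [0.3, -0.6, 0.0]
grip_width: 0.0856
finger_force: 0.0
```

Emit:
{"name": "move_arm", "arguments": {"plan": [[[1, 0.45, 0, 0, 0, 0, 1], [1, 0.45, 0, 0, 0, 0, 1], [1, 0.45, 0, 0, 0, 0, 1], [1, 0.45, 0, 0, 0, 0, 1], [1, 0.45, 0, 0, 0, 0, 1], [1, 0.45, 0, 0, 0, 0, 1], [1, 0.45, 0, 0, 0, 0, 1], [1, 0.45, 0, 0, 0, 0, 1], [1, 0.45, 0, 0, 0, 0, 1], [1, 0.45, 0, 0, 0, 0, 1]]]}}

```text
clock: 3.1
position: [0.4331, -0.2736, 0.2311]
tool_rot: [-3.141, -0.0, 1.285]
force: [-0.1, -0.3, 0.1]
grip_width: 0.0856
finger_force: 0.0
```

Emit:
{"name": "move_arm", "arguments": {"plan": [[[0.87, 0.38, 0, 0, 0, 0, 1], [0.87, 0.38, 0, 0, 0, 0, 1], [0.87, 0.38, 0, 0, 0, 0, 1], [0.87, 0.38, 0, 0, 0, 0, 1], [0.87, 0.38, 0, 0, 0, 0, 1], [0.87, 0.38, 0, 0, 0, 0, 1], [0, 0, 0.7, 0, 0, 0, 1], [0, 0, 0.7, 0, 0, 0, 1], [0, 0, 0.7, 0, 0, 0, 1], [0, 0, 0, 0, 0, 0, 1]]]}}

```text
clock: 4.1
position: [0.5044, -0.1875, 0.187]
tool_rot: [-3.138, 0.0, 1.284]
force: [0.1, -0.1, -1.1]
grip_width: 0.0854
finger_force: 0.0
```

Run:
```python
from h import *
o=observe();print(o['position'],o['qpos'].round(2))
for n in('scene','top'):
    f=grab_frame(n);np.save(n+'1.npy',f,allow_pickle=True)
    print(n,proj(f,o['position']),proj(f,[.5055,-.1873,.15]))
    if n=='scene': a=f['color'][120:260,200:360]
    else: b=f['color'][120:260,300:460]
cv2.imwrite('pics/c2.png',cv2.resize(cv2.cvtColor(np.hstack([a,b]),4),None,fx=2.5,fy=2.5))
```

```text
[ 0.5043535  -0.18745927  0.18697987] [ 0.57  0.47 -0.44  1.86  0.25  0.88 -0.27]
scene [277.69702486 158.34788293] [278.57820866 171.24152754]
top [376.78743631 192.00235387] [374.5619208  194.21932582]
```

View pics/c2.png

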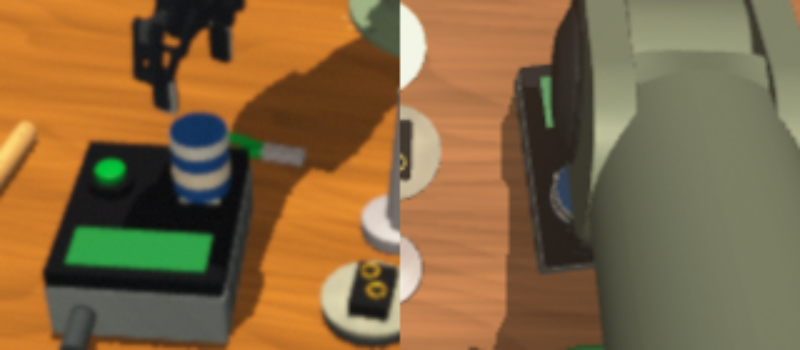

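The open fingers straddle the tin: in the crop the finger tips are at about (165,105) and (220,55), and the tin top is at (198,130). The alignment agrees with the projection, so I descend and close.

Emit:
{"name": "move_arm", "arguments": {"plan": [[[0, 0, 0.7, 0, 0, 0, 1], [0, 0, 0.7, 0, 0, 0, 1], [0, 0, 0.7, 0, 0, 0, 1], [0, 0, 0.7, 0, 0, 0, 1], [0, 0, 0.7, 0, 0, 0, 1], [0, 0, 0.7, 0, 0, 0, 1], [0, 0, 0, 0, 0, 0, 1], [0, 0, 0, 0, 0, 0, -1], [0, 0, 0, 0, 0, 0, -1], [0, 0, 0, 0, 0, 0, -1]]]}}

```text
clock: 5.2
position: [0.5061, -0.1872, 0.1061]
tool_rot: [3.141, 0.0, 1.285]
force: [-1.3, 0.1, 4.0]
grip_width: 0.0553
finger_force: 41.8
```

Emit:
{"name": "move_arm", "arguments": {"plan": [[[0, 0, 0, 0, 0, 0, -1], [0, 0, 0, 0, 0, 0, -1], [0, 0, 0, 0, 0, 0, -1], [0, 0, 0, 0, 0, 0, -1], [0, 0, 0, 0, 0, 0, -1], [0, 0, 0, 0, 0, 0, -1], [0, 0, 0, 0, 0, 0, -1], [0, 0, -0.2, 0, 0, 0, -1], [0, 0, -0.3, 0, 0, 0, -1], [0, 0, 0, 0, 0, 0, -1]]]}}

```text
clock: 6.2
position: [0.5063, -0.1873, 0.1163]
tool_rot: [3.14, 0.0, 1.285]
force: [0.2, 0.1, -2.9]
grip_width: 0.0555
finger_force: 42.9
```

Emit:
{"name": "move_arm", "arguments": {"plan": [[[0, 0, -0.5, 0, 0, 0, -1], [0, 0, -0.5, 0, 0, 0, -1], [0, 0, -0.5, 0, 0, 0, -1], [0.88, 0.38, 0, 0, 0, 0, -1], [0.88, 0.38, 0, 0, 0, 0, -1], [0.88, 0.38, 0, 0, 0, 0, -1], [0.88, 0.38, 0, 0, 0, 0, -1], [0.88, 0.38, 0, 0, 0, 0, -1], [0.88, 0.38, 0, 0, 0, 0, -1], [0.88, 0.38, 0, 0, 0, 0, -1]]]}}

```text
clock: 7.2
position: [0.5922, -0.0833, 0.1461]
tool_rot: [3.141, -0.0, 1.285]
force: [0.0, -0.7, -2.5]
grip_width: 0.0551
finger_force: 43.2
```

Emit:
{"name": "move_arm", "arguments": {"plan": [[[0.88, 0.38, 0, 0, 0, 0, -1], [0.88, 0.38, 0, 0, 0, 0, -1], [0.88, 0.38, 0, 0, 0, 0, -1], [0.88, 0.38, 0, 0, 0, 0, -1], [0.88, 0.38, 0, 0, 0, 0, -1], [0.88, 0.38, 0, 0, 0, 0, -1], [0.88, 0.38, 0, 0, 0, 0, -1], [0, 0, 0.3, 0, 0, 0, -1], [0, 0, 0.5, 0, 0, 0, -1], [0, 0, 0, 0, 0, 0, -1]]]}}

```text
clock: 8.2
position: [0.6764, 0.0186, 0.1275]
tool_rot: [-3.139, 0.001, 1.284]
force: [-0.4, -1.1, -4.2]
grip_width: 0.055
finger_force: 43.2
```

Run:
```python
from h import *
o=observe();print(o['position'],o['qpos'].round(2))
for n in('scene','top'):
    f=grab_frame(n);np.save(n+'2.npy',f,allow_pickle=True)
    print(n,proj(f,o['position']),proj(f,[.677,.0195,.004]))
    if n=='scene': a=f['color'][160:340,220:440]
    else: b=f['color'][90:270,200:420]
cv2.imwrite('pics/c3.png',cv2.resize(cv2.cvtColor(np.hstack([a,b]),4),None,fx=1.8,fy=1.8))
```

```text
[0.67638706 0.01859554 0.12754711] [ 0.13  0.74 -0.39  1.52  0.32  0.95 -0.65]
scene [350.78492649 241.34066529] [349.26003057 280.22699703]
top [285.0571357  122.56698174] [288.69199099 137.6299526 ]
```

View pics/c3.png

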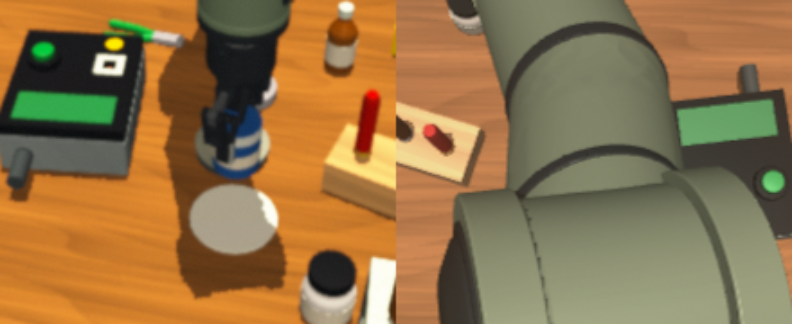

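The scene crop shows the tin held at (237,140), the tile free at (233,218), and the reset collar now visible on the console at (110,65). I lower it onto the tile.

Emit:
{"name": "move_arm", "arguments": {"plan": [[[0, 0, 0.7, 0, 0, 0, -1], [0, 0, 0.7, 0, 0, 0, -1], [0, 0, 0.7, 0, 0, 0, -1], [0, 0, 0.7, 0, 0, 0, -1], [0, 0, 0.7, 0, 0, 0, -1], [0, 0, 0.5, 0, 0, 0, -1], [0, 0, 0.3, 0, 0, 0, -1], [0, 0, 0.2, 0, 0, 0, -1], [0, 0, 0, 0, 0, 0, -1], [0, 0, 0, 0, 0, 0, -1]]]}}

```text
clock: 9.3
position: [0.6777, 0.0193, 0.0398]
tool_rot: [3.141, -0.0, 1.285]
force: [0.8, -0.6, -3.5]
grip_width: 0.0556
finger_force: 43.3
```

Emit:
{"name": "move_arm", "arguments": {"plan": [[[0, 0, 0.05, 0, 0, 0, -1], [0, 0, 0.05, 0, 0, 0, -1], [0, 0, 0.05, 0, 0, 0, -1], [0, 0, 0.05, 0, 0, 0, -1], [0, 0, 0, 0, 0, 0, -1], [0, 0, 0, 0, 0, 0, -1], [0, 0, 0, 0, 0, 0, -1], [0, 0, 0, 0, 0, 0, -1], [0, 0, 0, 0, 0, 0, -1], [0, 0, 0, 0, 0, 0, -1]]]}}

```text
clock: 10.3
position: [0.6774, 0.0193, 0.0353]
tool_rot: [-3.142, -0.0, 1.285]
force: [0.1, 0.0, -3.0]
grip_width: 0.0555
finger_force: 43.3
```

Emit:
{"name": "move_arm", "arguments": {"plan": [[[0, 0, 0.05, 0, 0, 0, -1], [0, 0, 0.05, 0, 0, 0, -1], [0, 0, 0.05, 0, 0, 0, -1], [0, 0, 0.05, 0, 0, 0, -1], [0, 0, 0, 0, 0, 0, -1], [0, 0, 0, 0, 0, 0, -1], [0, 0, 0, 0, 0, 0, -1], [0, 0, 0, 0, 0, 0, -1], [0, 0, 0, 0, 0, 0, -1], [0, 0, 0, 0, 0, 0, -1]]]}}

```text
clock: 11.3
position: [0.6774, 0.0193, 0.0313]
tool_rot: [3.142, -0.0, 1.285]
force: [-0.4, -0.8, -3.5]
grip_width: 0.0553
finger_force: 43.3
```

Emit:
{"name": "move_arm", "arguments": {"plan": [[[0, 0, 0.05, 0, 0, 0, -1], [0, 0, 0.05, 0, 0, 0, -1], [0, 0, 0, 0, 0, 0, -1], [0, 0, 0, 0, 0, 0, -1], [0, 0, 0, 0, 0, 0, -1], [0, 0, 0, 0, 0, 0, -1], [0, 0, 0, 0, 0, 0, -1], [0, 0, 0, 0, 0, 0, -1], [0, 0, 0, 0, 0, 0, -1], [0, 0, 0, 0, 0, 0, -1]]]}}

```text
clock: 12.3
position: [0.6775, 0.0194, 0.0302]
tool_rot: [3.141, 0.0, 1.285]
force: [-4.5, -0.3, 12.5]
grip_width: 0.055
finger_force: 44.3
```

Contact. Release and rise.

Emit:
{"name": "move_arm", "arguments": {"plan": [[[0, 0, -0.05, 0, 0, 0, -1], [0, 0, 0, 0, 0, 0, 0.6], [0, 0, 0, 0, 0, 0, 1], [0, 0, 0, 0, 0, 0, 1], [0, 0, 0, 0, 0, 0, 1], [0, 0, 0, 0, 0, 0, 1], [0, 0, 0, 0, 0, 0, 1], [0, 0, -0.5, 0, 0, 0, 1], [0, 0, -0.7, 0, 0, 0, 1], [0, 0, -0.7, 0, 0, 0, 1]]]}}

```text
clock: 13.3
position: [0.6777, 0.0194, 0.0699]
tool_rot: [3.141, -0.0, 1.285]
force: [0.7, -0.9, 0.3]
grip_width: 0.0857
finger_force: 0.0
```

Emit:
{"name": "move_arm", "arguments": {"plan": [[[0, 0, -1, 0, 0, 0, 1], [0, 0, -1, 0, 0, 0, 1], [0, 0, -1, 0, 0, 0, 1], [0, 0, -1, 0, 0, 0, 1], [0, 0, -1, 0, 0, 0, 1], [0, 0, -1, 0, 0, 0, 1], [0, 0, -1, 0, 0, 0, 1], [0, 0, -0.5, 0, 0, 0, 1], [0, 0, 0, 0, 0, 0, 1], [0, 0, 0, 0, 0, 0, 1]]]}}

```text
clock: 14.3
position: [0.6772, 0.0192, 0.218]
tool_rot: [-3.141, 0.0, 1.285]
force: [-0.5, -0.1, -0.3]
grip_width: 0.0851
finger_force: 0.0
```

Run:
```python
from h import *
f=grab_frame('scene');np.save('scene3.npy',f,allow_pickle=True)
h=cv2.cvtColor(f['color'],cv2.COLOR_RGB2HSV)
def crop(x0,y0,x1,y1,w=380): 
    c=cv2.cvtColor(f['color'],4)[y0:y1,x0:x1];return cv2.resize(c,(w,300),interpolation=cv2.INTER_NEAREST)
cv2.imwrite('pics/c4.png',np.hstack([crop(220,165,310,236),crop(310,220,400,291)]))
m=cv2.inRange(h,(0,0,140),(180,70,255));k=np.zeros_like(m);k[175:210,265:300]=1;m*=k
c=max(cv2.findContours(m,0,1)[0],key=cv2.contourArea);print(cv2.minAreaRect(c),cv2.boundingRect(c))
M=cv2.moments(c);u,v=M['m10']/M['m00'],M['m01']/M['m00'];print(u,v,onz(f,u,v,.08))
T=np.load('top0.npy',allow_pickle=True).item()
# console rect from original top view: panel+contents mask
S=T['color'][:,:,:].astype(int)
```

```text
((280.5, 195.5), (11.0, 17.0), 90.0) (272, 190, 18, 12)
280.5529411764706 195.35294117647058 [ 0.51127333 -0.18492635  0.08      ]
```

View pics/c4.png

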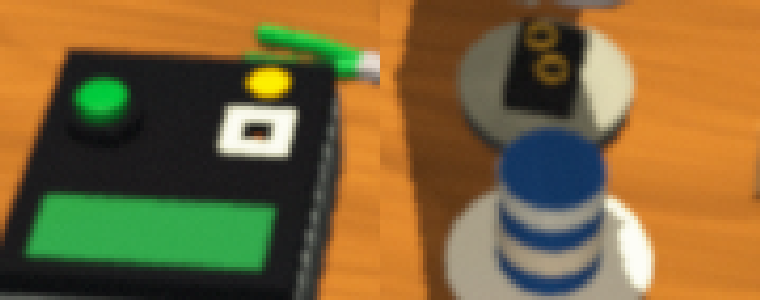

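The scene crop shows the tin upright on the tile (tin at about (551,210) in the crop), the reset collar with its hole at (258,130) and the green button at (101,100). Next I refine the hole of the stylus in the block.

Run:
```python
from h import *
T=np.load('top0.npy',allow_pickle=True).item();S=np.load('scene0.npy',allow_pickle=True).item()
h=cv2.cvtColor(T['color'],cv2.COLOR_RGB2HSV)
m=cv2.inRange(h,(12,40,205),(28,135,255));k=np.zeros_like(m);k[130:200,158:255]=1;m*=k
c=max(cv2.findContours(cv2.morphologyEx(m,3,np.ones((9,9))),0,1)[0],key=cv2.contourArea)
P=np.array([onz(T,*(p[0]),.05)[:2]*1000 for p in c],np.float32)
r=cv2.minAreaRect(P);print('block',r,cv2.contourArea(P));M=cv2.moments(P);print(M['m10']/M['m00'],M['m01']/M['m00'])
# panel: dark mask + contents, hull
g=T['color'].max(2);m=((g<75)*255).astype(np.uint8);k=np.zeros_like(m);k[142:232,343:432]=1;m*=k
c=max(cv2.findContours(m,0,1)[0],key=cv2.contourArea)
P=np.array([onz(T,*(p[0]),.08)[:2]*1000 for p in c],np.float32);print('console',cv2.minAreaRect(P))
def red(f,b):
    h=cv2.cvtColor(f['color'],cv2.COLOR_RGB2HSV);m=((h[:,:,0]<7)|(h[:,:,0]>173))&(h[:,:,1]>150)&(h[:,:,2]>60);k=np.zeros_like(m);k[b[1]:b[3],b[0]:b[2]]=1
    p=cv2.findNonZero((m&k).astype(np.uint8));return p[:,0].astype(float)
for n,f,b in(('T',T,(205,150,240,185)),('S',S,(410,200,440,255))):
    p=red(f,b);c=p.mean(0);d=np.linalg.svd(p-c,full_matrices=False)[2][0];t=(p-c)@d
    print(n,c,d,t.min(),t.max(),onz(f,*c,.10)[:2])
```

```text
block ((592.114501953125, 223.1898956298828), (189.65374755859375, 80.81941223144531), 73.56773376464844) 13470.958152205218
589.730005792779 217.31443061635377
console ((545.6329345703125, -221.77630615234375), (196.2635498046875, 171.86471557617188), 7.545412540435791)
T [222.37209302 166.10852713] [0.72855836 0.68498374] -8.826683368090078 8.907954742105472 [0.57603208 0.16676469]
S [423.96590909 226.71969697] [-0.18384639  0.98295499] -16.808669776811495 16.915769495911317 [0.56934327 0.16655833]
```

Emit:
{"name": "move_arm", "arguments": {"plan": [[[0.7, -0.88, 0, 0, 0, 0, 1], [0.7, -0.88, 0, 0, 0, 0, 1], [0.7, -0.88, 0, 0, 0, 0, 1], [0.7, -0.88, 0, 0, 0, 0, 1], [0.7, -0.88, 0, 0, 0, 0, 1], [0.7, -0.88, 0, 0, 0, 0, 1], [0.7, -0.88, 0, 0, 0, 0, 1], [0.7, -0.88, 0, 0, 0, 0, 1], [0, 0, 0.7, 0, 0, 0, 1], [0, 0, 0.7, 0, 0, 0, 1]]]}}

```text
clock: 15.35
position: [0.5737, 0.1663, 0.189]
tool_rot: [-3.141, 0.0, 1.286]
force: [-0.3, 0.4, -0.9]
grip_width: 0.0857
finger_force: 0.0
```

Run:
```python
from h import *
o=observe();print(o['position'])
t=grab_frame('top');np.save('top4.npy',t,allow_pickle=True);f=grab_frame('scene');np.save('scene4.npy',f,allow_pickle=True)
print(proj(t,[.511,-.184,.08]),proj(f,o['position']),proj(f,[.574,.166,.15]))
a=cv2.resize(cv2.cvtColor(t['color'],4)[130:240,340:440],(330,363));b=cv2.resize(cv2.cvtColor(f['color'],4)[155:276,370:500],(390,363))
cv2.imwrite('pics/c5.png',np.hstack([a,b]))
```

```text
[0.57371686 0.16634208 0.18903161]
[369.52915646 196.57969465] [429.18984008 197.67095764] [426.55900877 211.44678753]
```

View pics/c5.png

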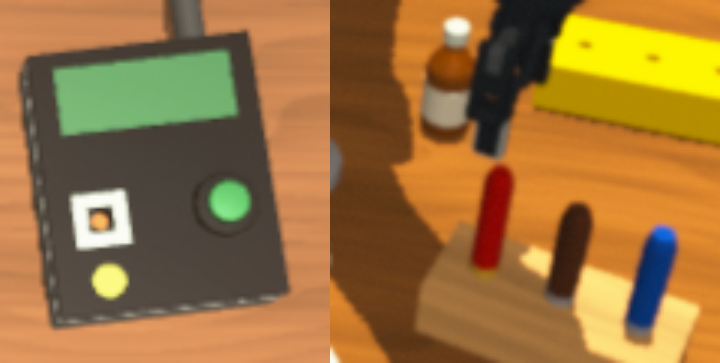

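The collar shows at about (370.6,196.4) in the top view. In the scene view the red handle's top is at (426.7,211), where my estimate projects. Descend and grip.

Emit:
{"name": "move_arm", "arguments": {"plan": [[[0, 0, 0.7, 0, 0, 0, 1], [0, 0, 0.7, 0, 0, 0, 1], [0, 0, 0.7, 0, 0, 0, 1], [0, 0, 0.7, 0, 0, 0, 1], [0, 0, 0.7, 0, 0, 0, 1], [0, 0, 0.7, 0, 0, 0, 1], [0, 0, 0, 0, 0, 0, -1], [0, 0, 0, 0, 0, 0, -1], [0, 0, 0, 0, 0, 0, -1], [0, 0, 0, 0, 0, 0, -1]]]}}

```text
clock: 16.45
position: [0.5743, 0.1666, 0.1069]
tool_rot: [3.141, -0.001, 1.285]
force: [1.0, -0.3, 0.0]
grip_width: 0.0282
finger_force: 0.0
```

Emit:
{"name": "move_arm", "arguments": {"plan": [[[0, 0, 0, 0, 0, 0, -1], [0, 0, 0, 0, 0, 0, -1], [0, 0, 0, 0, 0, 0, -1], [0, 0, 0, 0, 0, 0, -1], [0, 0, 0, 0, 0, 0, -1], [0, 0, 0, 0, 0, 0, -1], [0, 0, 0, 0, 0, 0, -1], [0, 0, 0, 0, 0, 0, -1], [0, 0, 0, 0, 0, 0, -1], [0, 0, 0, 0, 0, 0, -1]]]}}

```text
clock: 17.45
position: [0.5743, 0.1666, 0.1069]
tool_rot: [3.141, -0.001, 1.285]
force: [-0.3, -0.9, 6.2]
grip_width: 0.0207
finger_force: 39.1
```

Run:
```python
from h import *
print(observe()['position'],observe()['force'])
for n,box in(('top4',(358,183,384,210)),('scene3',(268,186,296,206))):
    f=np.load(n+'.npy',allow_pickle=True).item();h=cv2.cvtColor(f['color'],cv2.COLOR_RGB2HSV)
    m=cv2.inRange(h,(0,0,130),(180,60,255));k=np.zeros_like(m);k[box[1]:box[3],box[0]:box[2]]=1;m*=k
    c=max(cv2.findContours(m,0,1)[0],key=cv2.contourArea)
    P=np.array([onz(f,*p[0],.08)[:2]*1000 for p in c],np.float32);print(n,cv2.minAreaRect(P),cv2.boundingRect(c))
    h2=cv2.inRange(h,(50,100,70),(75,255,255));
f=np.load('top4.npy',allow_pickle=True).item()
g=f['color'].max(2);m=((g<75)*255).astype(np.uint8);k=np.zeros_like(m);k[142:232,343:432]=1;m*=k
c=max(cv2.findContours(m,0,1)[0],key=cv2.contourArea)
print(cv2.minAreaRect(np.array([onz(f,*p[0],.08)[:2]*1000 for p in c],np.float32)))
print('button ring', onz(f,340+224/3.3,130+207/3.3,.08))
```

```text
[0.57428438 0.1666082  0.10690696] [-0.27284804 -0.87256582  6.24971703]
top4 ((512.4781494140625, -185.61114501953125), (41.298648834228516, 41.748939514160156), 7.572062015533447) (361, 187, 19, 19)
scene3 ((511.7672119140625, -185.8287353515625), (41.94541549682617, 43.44544982910156), 12.415881156921387) (271, 190, 19, 12)
((569.0419311523438, -222.19049072265625), (149.38319396972656, 164.12840270996094), 7.548954010009766)
button ring [ 0.52163225 -0.27579121  0.08      ]
```

Emit:
{"name": "move_arm", "arguments": {"plan": [[[0, 0, -0.2, 0, 0, 0, -1], [0, 0, -0.3, 0, 0, 0, -1], [0, 0, -0.6, 0, 0, 0, -1], [0, 0, -0.6, 0, 0, 0, -1], [0, 0, -0.6, 0, 0, 0, -1], [0, 0, -0.6, 0, 0, 0, -1], [0, 0, -0.6, 0, 0, 0, -1], [0, 0, -0.6, 0, 0, 0, -1], [0, 0, -0.6, 0, 0, 0, -1], [0, 0, -0.5, 0, 0, 0, -1]]]}}

```text
clock: 18.45
position: [0.574, 0.1665, 0.2114]
tool_rot: [3.141, -0.0, 1.285]
force: [-0.5, -1.0, -0.3]
grip_width: 0.0205
finger_force: 39.1
```

Emit:
{"name": "move_arm", "arguments": {"plan": [[[-0.89, 0.1, 0, 0, 0, 0, -1], [-0.89, 0.1, 0, 0, 0, 0, -1], [-0.89, 0.1, 0, 0, 0, 0, -1], [-0.89, 0.1, 0, 0, 0, 0, -1], [-0.89, 0.1, 0, 0, 0, 0, -1], [-0.89, 0.1, 0, 0, 0, 0, -1], [-0.89, 0.1, 0, 0, 0, 0, -1], [-0.89, 0.1, 0, 0, 0, 0, -1], [-0.89, 0.1, 0, 0, 0, 0, -1], [-0.89, 0.1, 0, 0, 0, 0, -1]]]}}

```text
clock: 19.45
position: [0.542, -0.0121, 0.2099]
tool_rot: [-3.141, 0.001, 1.284]
force: [-0.1, 0.6, -0.5]
grip_width: 0.0205
finger_force: 39.1
```

Emit:
{"name": "move_arm", "arguments": {"plan": [[[-0.89, 0.1, 0, 0, 0, 0, -1], [-0.89, 0.1, 0, 0, 0, 0, -1], [-0.89, 0.1, 0, 0, 0, 0, -1], [-0.89, 0.1, 0, 0, 0, 0, -1], [-0.89, 0.1, 0, 0, 0, 0, -1], [-0.89, 0.1, 0, 0, 0, 0, -1], [-0.89, 0.1, 0, 0, 0, 0, -1], [-0.89, 0.1, 0, 0, 0, 0, -1], [-0.89, 0.1, 0, 0, 0, 0, -1], [-0.89, 0.1, 0, 0, 0, 0, -1]]]}}

```text
clock: 20.45
position: [0.5106, -0.1882, 0.2099]
tool_rot: [-3.141, 0.0, 1.284]
force: [0.5, -0.4, -0.6]
grip_width: 0.0206
finger_force: 39.1
```

Run:
```python
from h import *
o=observe();print(o['position'],o['tool_rot'],o['force'],o['grip_width'])
f=grab_frame('scene');np.save('scene5.npy',f,allow_pickle=True)
p=o['position']
h=cv2.cvtColor(f['color'],cv2.COLOR_RGB2HSV)
print('tip pred',proj(f,[p[0],p[1],p[2]-.097]),'shoulder',proj(f,[p[0],p[1],p[2]-.057]),'mouth',proj(f,[.5121,-.1857,.08]))
cv2.imwrite('pics/c6.png',cv2.resize(cv2.cvtColor(f['color'],4)[120:220,230:330],(600,600),interpolation=cv2.INTER_CUBIC))
```

```text
[ 0.5105627  -0.18823983  0.20991602] [-3.14056901e+00  3.77442476e-04  1.28365336e+00] [ 0.54120672 -0.41510257 -0.63384552] 0.020583623344348708
tip pred [278.53519589 184.60382669] shoulder [277.51684334 171.48168169] mouth [280.15639816 195.52101485]
```

View pics/c6.png

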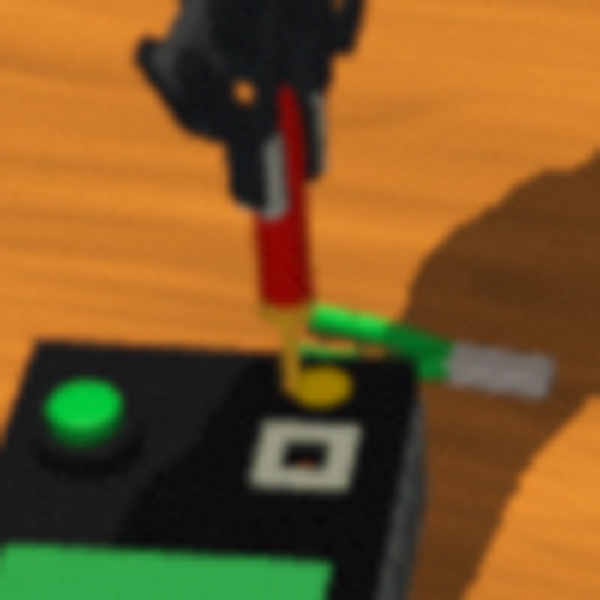

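The tip is at crop (292,393), i.e. pixel (278.7,185.5), about 1 px from the prediction. The mouth is at crop (305,456). I make a small correction and descend to just above the mouth.

Emit:
{"name": "move_arm", "arguments": {"plan": [[[0, 0, 0, 0, 0, 0, -1], [0.14, 0.04, 0, 0, 0, 0, -1], [0, 0, 0.35, 0, 0, 0, -1], [0, 0, 0.35, 0, 0, 0, -1], [0, 0, 0.35, 0, 0, 0, -1], [0, 0, 0.25, 0, 0, 0, -1], [0, 0, 0, 0, 0, 0, -1], [0, 0, 0, 0, 0, 0, -1], [0, 0, 0, 0, 0, 0, -1], [0, 0, 0, 0, 0, 0, -1]]]}}

```text
clock: 21.5
position: [0.5136, -0.184, 0.1845]
tool_rot: [3.141, 0.0, 1.285]
force: [-0.1, -0.3, 0.3]
grip_width: 0.0208
finger_force: 39.1
```

Run:
```python
from h import *
o=observe();print(o['position'],o['tool_rot'],o['force'],o['grip_width'])
f=grab_frame('scene');p=o['position']
print('tip pred',proj(f,[p[0],p[1],p[2]-.097]),'mouth',proj(f,[.5121,-.1857,.08]))
cv2.imwrite('pics/c7.png',cv2.resize(cv2.cvtColor(f['color'],4)[160:210,255:305],(600,600),interpolation=cv2.INTER_CUBIC))
```

```text
[ 0.51360982 -0.18397205  0.18453716] [3.14114330e+00 8.81372533e-06 1.28486971e+00] [-0.08914067 -0.25657443  0.3363747 ] 0.020808200096303096
tip pred [280.48244025 193.65936654] mouth [280.15639816 195.52101485]
```

View pics/c7.png

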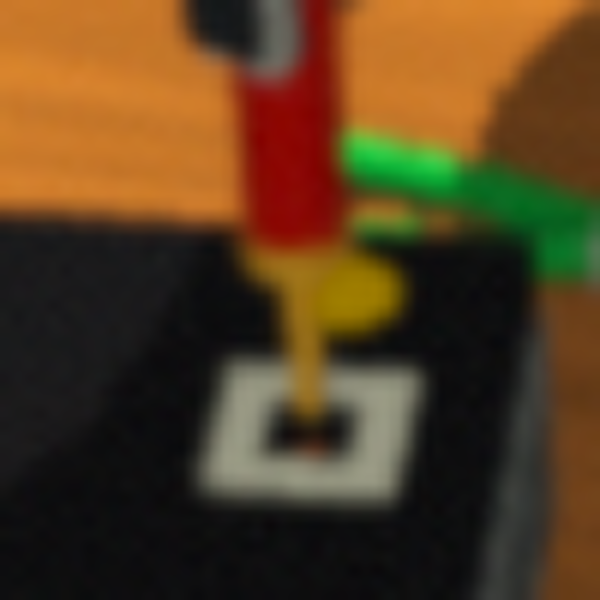

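The tip (312,415) is directly above the hole (312,430). After a small trim I descend into it.

Emit:
{"name": "move_arm", "arguments": {"plan": [[[-0.06, -0.05, 0, 0, 0, 0, -1], [0, 0, 0, 0, 0, 0, -1], [0, 0, 0.2, 0, 0, 0, -1], [0, 0, 0.2, 0, 0, 0, -1], [0, 0, 0.2, 0, 0, 0, -1], [0, 0, 0.15, 0, 0, 0, -1], [0, 0, 0.15, 0, 0, 0, -1], [0, 0, 0, 0, 0, 0, -1], [0, 0, 0, 0, 0, 0, -1], [0, 0, 0, 0, 0, 0, -1]]]}}

```text
clock: 22.55
position: [0.5122, -0.1847, 0.1664]
tool_rot: [3.142, 0.0, 1.285]
force: [-0.2, -0.1, 0.4]
grip_width: 0.0208
finger_force: 39.2
```

Emit:
{"name": "move_arm", "arguments": {"plan": [[[0, 0, 0.1, 0, 0, 0, -1], [0, 0, 0.1, 0, 0, 0, -1], [0, 0, 0, 0, 0, 0, -1], [0, 0, 0, 0, 0, 0, -1], [0, 0, 0, 0, 0, 0, -1], [0, 0, 0, 0, 0, 0, -1], [0, 0, 0, 0, 0, 0, -1], [0, 0, 0, 0, 0, 0, -1], [0, 0, 0, 0, 0, 0, -1], [0, 0, 0, 0, 0, 0, -1]]]}}

```text
clock: 23.55
position: [0.5122, -0.1848, 0.1623]
tool_rot: [3.142, -0.0, 1.285]
force: [-0.7, -0.3, 3.3]
grip_width: 0.0207
finger_force: 39.4
```

Emit:
{"name": "move_arm", "arguments": {"plan": [[[0, 0, 0.08, 0, 0, 0, -1], [0, 0, 0.04, 0, 0, 0, -1], [0, 0, 0, 0, 0, 0, -1], [0, 0, 0, 0, 0, 0, -1], [0, 0, 0, 0, 0, 0, -1], [0, 0, 0, 0, 0, 0, -1], [0, 0, 0, 0, 0, 0, -1], [0, 0, 0, 0, 0, 0, -1], [0, 0, 0, 0, 0, 0, -1], [0, 0, 0, 0, 0, 0, -1]]]}}

```text
clock: 24.55
position: [0.5129, -0.1849, 0.1611]
tool_rot: [3.14, 0.0, 1.285]
force: [-4.0, 1.4, 23.4]
grip_width: 0.0211
finger_force: 41.0
```

Bottomed at the stop (23 N). Lift and carry back.

Emit:
{"name": "move_arm", "arguments": {"plan": [[[0, 0, -0.2, 0, 0, 0, -1], [0, 0, -0.3, 0, 0, 0, -1], [0, 0, -0.3, 0, 0, 0, -1], [0, 0, -0.5, 0, 0, 0, -1], [0, 0, -0.6, 0, 0, 0, -1], [0, 0, -0.6, 0, 0, 0, -1], [0.89, -0.1, 0, 0, 0, 0, -1], [0.89, -0.1, 0, 0, 0, 0, -1], [0.89, -0.1, 0, 0, 0, 0, -1], [0.89, -0.1, 0, 0, 0, 0, -1]]]}}

```text
clock: 25.55
position: [0.5248, -0.1136, 0.2108]
tool_rot: [3.141, -0.0, 1.285]
force: [1.3, -0.5, -1.2]
grip_width: 0.021
finger_force: 39.3
```

Emit:
{"name": "move_arm", "arguments": {"plan": [[[0.89, -0.1, 0, 0, 0, 0, -1], [0.89, -0.1, 0, 0, 0, 0, -1], [0.89, -0.1, 0, 0, 0, 0, -1], [0.89, -0.1, 0, 0, 0, 0, -1], [0.89, -0.1, 0, 0, 0, 0, -1], [0.89, -0.1, 0, 0, 0, 0, -1], [0.89, -0.1, 0, 0, 0, 0, -1], [0.89, -0.1, 0, 0, 0, 0, -1], [0.89, -0.1, 0, 0, 0, 0, -1], [0.89, -0.1, 0, 0, 0, 0, -1]]]}}

```text
clock: 26.55
position: [0.5558, 0.0629, 0.2108]
tool_rot: [3.141, -0.0, 1.285]
force: [-0.8, 1.4, -0.4]
grip_width: 0.0209
finger_force: 39.3
```

Emit:
{"name": "move_arm", "arguments": {"plan": [[[0.89, -0.1, 0, 0, 0, 0, -1], [0.89, -0.1, 0, 0, 0, 0, -1], [0.89, -0.1, 0, 0, 0, 0, -1], [0.89, -0.1, 0, 0, 0, 0, -1], [0.89, -0.1, 0, 0, 0, 0, -1], [0.89, -0.1, 0, 0, 0, 0, -1], [0, 0, 0, 0, 0, 0, -1], [0, 0, 0, 0, 0, 0, -1], [0, 0, 0, 0, 0, 0, -1], [0, 0, 0, 0, 0, 0, -1]]]}}

```text
clock: 27.55
position: [0.5742, 0.1673, 0.2099]
tool_rot: [3.142, 0.0, 1.284]
force: [0.6, -0.1, -0.8]
grip_width: 0.0207
finger_force: 39.2
```

Emit:
{"name": "move_arm", "arguments": {"plan": [[[-0.03, 0, 0.4, 0, 0, 0, -1], [0, 0, 0.5, 0, 0, 0, -1], [0, 0, 0.5, 0, 0, 0, -1], [0, 0, 0.5, 0, 0, 0, -1], [0, 0, 0.5, 0, 0, 0, -1], [0, 0, 0.4, 0, 0, 0, -1], [0, 0, 0, 0, 0, 0, -1], [0, 0, 0, 0, 0, 0, -1], [0, 0, 0, 0, 0, 0, -1], [0, 0, 0, 0, 0, 0, -1]]]}}

```text
clock: 28.55
position: [0.5742, 0.1676, 0.1543]
tool_rot: [3.141, -0.0, 1.285]
force: [-0.2, 0.5, -0.8]
grip_width: 0.0207
finger_force: 39.2
```

Run:
```python
from h import *
o=observe();print(o['position'],o['tool_rot'],o['force'],o['grip_width'])
f=grab_frame('scene');p=o['position']
print('tip pred',proj(f,[p[0],p[1],p[2]-.097]))
cv2.imwrite('pics/c8.png',cv2.resize(cv2.cvtColor(f['color'],4)[195:265,395:465],(600,600),interpolation=cv2.INTER_CUBIC))
```

```text
[0.57424546 0.16755075 0.15434408] [ 3.14099151e+00 -3.86019160e-04  1.28488478e+00] [-0.23336565  0.47279193 -0.82677632] 0.0206657223791957
tip pred [421.83720693 241.7283462 ]
```

View pics/c8.png

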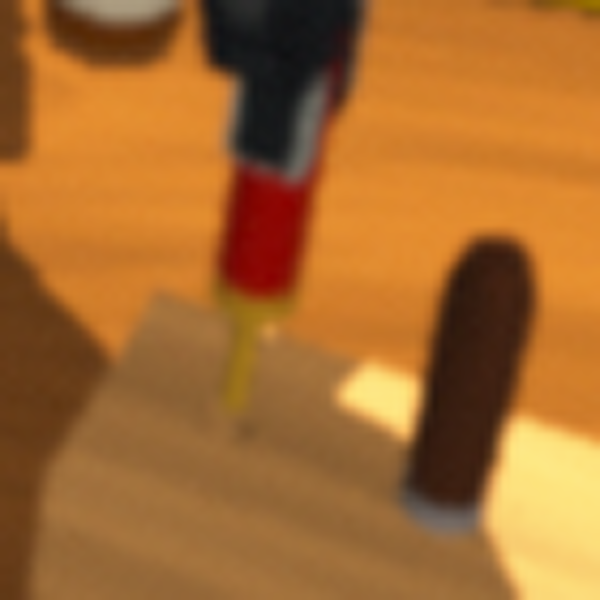

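The tip (236,410) is just above the dark hole (241,428), so I trim 1 mm and insert.

Emit:
{"name": "move_arm", "arguments": {"plan": [[[-0.04, 0.01, 0, 0, 0, 0, -1], [0, 0, 0.2, 0, 0, 0, -1], [0, 0, 0.2, 0, 0, 0, -1], [0, 0, 0.2, 0, 0, 0, -1], [0, 0, 0.2, 0, 0, 0, -1], [0, 0, 0.2, 0, 0, 0, -1], [0, 0, 0.2, 0, 0, 0, -1], [0, 0, 0.2, 0, 0, 0, -1], [0, 0, 0, 0, 0, 0, -1], [0, 0, 0, 0, 0, 0, -1]]]}}

```text
clock: 29.6
position: [0.574, 0.1667, 0.1259]
tool_rot: [-3.142, -0.0, 1.285]
force: [0.2, 0.4, -0.9]
grip_width: 0.0208
finger_force: 39.2
```

Inserted freely (no force). I continue to the shoulder.

Emit:
{"name": "move_arm", "arguments": {"plan": [[[0, 0, 0.2, 0, 0, 0, -1], [0, 0, 0.2, 0, 0, 0, -1], [0, 0, 0.2, 0, 0, 0, -1], [0, 0, 0.15, 0, 0, 0, -1], [0, 0, 0.1, 0, 0, 0, -1], [0, 0, 0.05, 0, 0, 0, -1], [0, 0, 0, 0, 0, 0, -1], [0, 0, 0, 0, 0, 0, -1], [0, 0, 0, 0, 0, 0, -1], [0, 0, 0, 0, 0, 0, -1]]]}}

```text
clock: 30.6
position: [0.574, 0.1667, 0.108]
tool_rot: [3.141, -0.0, 1.285]
force: [0.4, 0.4, 0.4]
grip_width: 0.0206
finger_force: 39.2
```

Emit:
{"name": "move_arm", "arguments": {"plan": [[[0, 0, 0.05, 0, 0, 0, -1], [0, 0, 0.02, 0, 0, 0, -1], [0, 0, 0, 0, 0, 0, -1], [0, 0, 0, 0, 0, 0, -1], [0, 0, 0, 0, 0, 0, 0], [0, 0, 0, 0, 0, 0, 1], [0, 0, 0, 0, 0, 0, 1], [0, 0, 0, 0, 0, 0, 1], [0, 0, 0, 0, 0, 0, 1], [0, 0, 0, 0, 0, 0, 1]]]}}

```text
clock: 31.6
position: [0.574, 0.1666, 0.1065]
tool_rot: [-3.142, 0.0, 1.285]
force: [0.3, 0.3, 0.5]
grip_width: 0.0856
finger_force: 0.0
```

Emit:
{"name": "move_arm", "arguments": {"plan": [[[0, 0, 0, 0, 0, 0, 1], [0, 0, -0.3, 0, 0, 0, 1], [0, 0, -0.6, 0, 0, 0, 1], [0, 0, -0.6, 0, 0, 0, 1], [0, 0, -0.8, 0, 0, 0, 1], [0, 0, -0.8, 0, 0, 0, 1], [0, 0, -1, 0, 0, 0, 1], [0, 0, -1, 0, 0, 0, 1], [0, 0, -0.5, 0, 0, 0, 1], [0, 0, 0, 0, 0, 0, -1]]]}}

```text
clock: 32.6
position: [0.5746, 0.1669, 0.2203]
tool_rot: [3.139, -0.001, 1.285]
force: [-0.2, -0.8, -0.8]
grip_width: 0.0732
finger_force: 0.0
```

Run:
```python
from h import *
o=observe();print(o['position'],o['force'],o['grip_width'])
f=grab_frame('scene');np.save('scene6.npy',f,allow_pickle=True)
S=np.load('scene0.npy',allow_pickle=True).item()
for g in(S,f):
    h=cv2.cvtColor(g['color'],cv2.COLOR_RGB2HSV);m=((h[:,:,0]<7)|(h[:,:,0]>173))&(h[:,:,1]>150)&(h[:,:,2]>60);k=np.zeros_like(m);k[200:255,410:440]=1
    p=cv2.findNonZero((m&k).astype(np.uint8));print('red',cv2.boundingRect(p),p[:,0].mean(0))
def btn(f,b):
    h=cv2.cvtColor(f['color'],cv2.COLOR_RGB2HSV);m=cv2.inRange(h,(50,120,90),(75,255,255));k=np.zeros_like(m);k[b[1]:b[3],b[0]:b[2]]=1
    p=cv2.findNonZero(m*k);return cv2.boundingRect(p),p[:,0].mean(0)
for z in(.085,.09,.095,.1):
    print(z,*[onz(g,*btn(g,b)[1],z)[:2].round(4) for g,b in((f,(230,175,260,200)),)])
t=np.load('top4.npy',allow_pickle=True).item();q=(340+230/3.3,130+201/3.3)
for z in(.085,.09,.095,.1): print(z,onz(t,*q,z)[:2].round(4))
```

```text
[0.57459273 0.16686914 0.22027922] [-0.16043319 -0.83641661 -0.806787  ] 0.07318255154555683
red (418, 210, 13, 34) [423.96590909 226.71969697]
red (418, 211, 13, 33) [424.         227.32342007]
0.085 [ 0.5078 -0.2815]
0.09 [ 0.5135 -0.279 ]
0.095 [ 0.5192 -0.2764]
0.1 [ 0.5249 -0.2738]
0.085 [ 0.5252 -0.2792]
0.09 [ 0.5244 -0.2781]
0.095 [ 0.5235 -0.2771]
0.1 [ 0.5227 -0.276 ]
```

The stylus is home: its blob lies within 0.6 px of the original. The start button triangulates to about (0.5235,-0.275), top about 0.098. I go there with fingers shut.

Emit:
{"name": "move_arm", "arguments": {"plan": [[[-0.91, 0.16, 0, 0, 0, 0, -1], [-0.91, 0.16, 0, 0, 0, 0, -1], [-0.91, 0.16, 0, 0, 0, 0, -1], [-0.91, 0.16, 0, 0, 0, 0, -1], [-0.91, 0.16, 0, 0, 0, 0, -1], [-0.91, 0.16, 0, 0, 0, 0, -1], [-0.91, 0.16, 0, 0, 0, 0, -1], [-0.91, 0.16, 0, 0, 0, 0, -1], [-0.91, 0.16, 0, 0, 0, 0, -1], [-0.91, 0.16, 0, 0, 0, 0, -1]]]}}

```text
clock: 33.65
position: [0.5527, -0.0178, 0.2175]
tool_rot: [-3.14, 0.0, 1.285]
force: [0.8, 1.3, -1.0]
grip_width: -0.0
finger_force: 0.0
```

Emit:
{"name": "move_arm", "arguments": {"plan": [[[-0.91, 0.16, 0, 0, 0, 0, -1], [-0.91, 0.16, 0, 0, 0, 0, -1], [-0.91, 0.16, 0, 0, 0, 0, -1], [-0.91, 0.16, 0, 0, 0, 0, -1], [-0.91, 0.16, 0, 0, 0, 0, -1], [-0.91, 0.16, 0, 0, 0, 0, -1], [-0.91, 0.16, 0, 0, 0, 0, -1], [-0.91, 0.16, 0, 0, 0, 0, -1], [-0.91, 0.16, 0, 0, 0, 0, -1], [-0.91, 0.16, 0, 0, 0, 0, -1]]]}}

```text
clock: 34.65
position: [0.5321, -0.2013, 0.2175]
tool_rot: [-3.14, -0.0, 1.285]
force: [-0.4, 0.2, -0.2]
grip_width: -0.0
finger_force: 0.0
```

Emit:
{"name": "move_arm", "arguments": {"plan": [[[-0.91, 0.16, 0, 0, 0, 0, -1], [-0.91, 0.16, 0, 0, 0, 0, -1], [-0.91, 0.16, 0, 0, 0, 0, -1], [-0.91, 0.16, 0, 0, 0, 0, -1], [0, 0, 0.9, 0, 0, 0, -1], [0, 0, 0.9, 0, 0, 0, -1], [0, 0, 0.9, 0, 0, 0, -1], [0, 0, 0.9, 0, 0, 0, -1], [0, 0, 0.8, 0, 0, 0, -1], [0, 0, 0.4, 0, 0, 0, -1]]]}}

```text
clock: 35.65
position: [0.5235, -0.2736, 0.1203]
tool_rot: [-3.139, -0.001, 1.285]
force: [-0.5, 0.3, -0.1]
grip_width: -0.0003
finger_force: 0.0
```

Emit:
{"name": "move_arm", "arguments": {"plan": [[[0, 0, 0.2, 0, 0, 0, -1], [0, 0, 0.2, 0, 0, 0, -1], [0, 0, 0.2, 0, 0, 0, -1], [0, 0, 0.2, 0, 0, 0, -1], [0, 0, 0.1, 0, 0, 0, -1], [0, 0, 0.1, 0, 0, 0, -1], [0, 0, 0, 0, 0, 0, -1], [0, 0, 0, 0, 0, 0, -1], [0, 0, 0, 0, 0, 0, -1], [0, 0, 0, 0, 0, 0, -1]]]}}

```text
clock: 36.65
position: [0.5246, -0.2741, 0.1026]
tool_rot: [3.141, 0.0, 1.285]
force: [1.4, -0.8, -0.3]
grip_width: 0.0
finger_force: 0.0
```

Emit:
{"name": "move_arm", "arguments": {"plan": [[[0, 0, 0.1, 0, 0, 0, -1], [0, 0, 0.1, 0, 0, 0, -1], [0, 0, 0.1, 0, 0, 0, -1], [0, 0, 0.1, 0, 0, 0, -1], [0, 0, 0, 0, 0, 0, -1], [0, 0, 0, 0, 0, 0, -1], [0, 0, 0, 0, 0, 0, -1], [0, 0, 0, 0, 0, 0, -1], [0, 0, 0, 0, 0, 0, -1], [0, 0, 0, 0, 0, 0, -1]]]}}

```text
clock: 37.65
position: [0.5248, -0.2742, 0.0957]
tool_rot: [3.141, 0.001, 1.285]
force: [-7.3, 3.5, 27.1]
grip_width: -0.0002
finger_force: 13.2
```

Force of 27 N, far above the 5 N spring, means it is fully down. Release and retreat.

Emit:
{"name": "move_arm", "arguments": {"plan": [[[0, 0, -0.3, 0, 0, 0, -1], [0, 0, -0.6, 0, 0, 0, -1], [0, 0, -0.8, 0, 0, 0, -1], [0, 0, -0.8, 0, 0, 0, -1], [0, 0, -0.8, 0, 0, 0, -1], [0, 0, -0.8, 0, 0, 0, -1], [0, 0, -0.8, 0, 0, 0, -1], [0, 0, -0.4, 0, 0, 0, -1], [0, 0, 0, 0, 0, 0, -1], [0, 0, 0, 0, 0, 0, -1]]]}}

```text
clock: 38.65
position: [0.5242, -0.274, 0.2]
tool_rot: [-3.141, -0.0, 1.285]
force: [0.1, 0.6, -0.1]
grip_width: 0.0001
finger_force: 0.0
```

Run:
```python
from h import *
o=observe();print(o['position'],o['force'])
f=grab_frame('scene');save('end.png',f)
```

```text
[ 0.5242198  -0.27403704  0.19999983] [ 0.06810043  0.60821223 -0.11732687]
```

View pics/end.png

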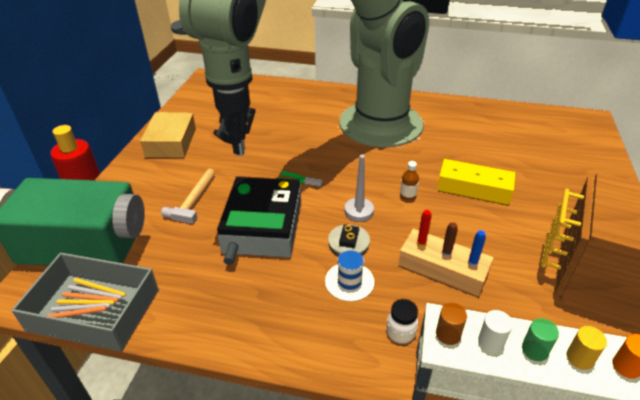

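The tin stands on the tile at (350,272), the stylus is in the block at (425,228), the rest is where it was, and the robot touches nothing.

```bash
python3 -c "
from workcell import job_done
print(job_done())"
```

```text
the job is handed in; nothing more can be done
None
```

I finished every step and handed the job in at about 39 s; no verdict came back. The tin stands on the tile, reset (23 N) and start (27 N) were pressed to their stops, the stylus is home in its hole, and nothing else looks moved in the last picture.

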